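# Set the tin counter to four

## Task

We pack these tins in fours: roll the red thumbwheel of the tin counter with a fingertip until the number 4 (on the yellow flat) is squarely on top, in line with the orange pointer marks, then let go. Leave the wheel of the blue counter as it is set and the standing tin where it is.

Things in the scene. Friction and masses are not known exactly. Their poses are not given: they have to be found in the camera images.
- counter: Counter with the red wheel: grey box fixed on the bench, 160 (x) x 130 (y) x 50 mm high, red stripe, yaw within 0.35. Origin: centre of its underside. Axle along y, 56 mm above the origin. Wheel 36 mm wide; six flats 34 mm from the axle (corners 38) numbered 1-6, 4 on yellow; between them radial red ribs 6 mm thick, out to 56 mm. Cheeks 22-27 mm each side, 86 mm high, orange pointers over the axle.
- count_wheel (a joint): Red wheel's angle q, rad: 0 = number 1 on top, +pi/3 per number, so 4 on top at 3.1416; starts at 0.1 to 2.2. Grows as its top rolls to the counter's +x (away from the robot). Ribs stand at q + 30 deg + multiples of 60 deg from straight up towards +x: push one with a fingertip lowered to 41 mm above the axle. Stops at 0 and 5.236. No clicks; friction (0.05 N m, 1 N at a rib) holds it where left.
- spare_mark (a point): Middle of the flat numbered 1 (34 mm from the axle, may be underneath) on the wheel of the other counter: same make and size but blue ribs and stripe, on the other side of the robot's centre line; which counter is left and which right varies. It moves with its wheel, which must stay as set.
- tin: Brass-coloured food tin with a cardboard cross in its mouth, 75 mm across, 100 mm high, about 0.18 kg, standing loose between the two counters. Origin: centre of its underside, z up.
Not all that is in view belongs to the job. There is more than one size of the tin; the one meant has the size given above. Leave any turquoise look-alike of the counter alone.

How it is judged:
By the outcome, as a careful person would: the job done as asked, in the order asked, and still so for the second after the job is handed in, with the robot touching nothing.
It also fails if it takes over 45 s, if anything falls off the work surface, if the arm or the gripper's body presses on something with over 40 N, if the wrist force passes 120 N, or if a joint passes its speed limit or range.

## Robot

A 6-joint arm with a two-finger parallel gripper is mounted at the origin on the work surface. World frame = base frame: x ahead of the robot, y to its left, z up, the work surface at z = 0. Lengths are in m, angles in rad, forces in N, time in s.
With the tool pointing down it reaches from about 0.4 to 0.925 m from the base axis. Payload 12.5 kg.
Tool frame: the origin (TCP) lies at the very end of the fingers, on their centre line; the grasp point (between the pads) lies 19 mm behind it; x points along the fingers, y is the direction in which the jaws open and shut, and the axes are right-handed (so a half turn about x gives the same grasp; the last joint's range is limited). The gripper opens to 95 mm and grips with 3 to 60 N. Pads are 20 mm wide; open, the fingers measure 119 mm over their backs; the gripper's body (75 mm by 180 mm) begins 59 mm behind the grasp point.
Start: joints at [-1.417, 0.491, 1.559, -0, 1.092, -0.106], TCP at [0.161, -0.604, 0.215] pointing down, gripper open.
Joint ranges: [-3.1, 3.1], [-0.84, 2.19], [0.05, 2.79], [-1.13, 4.28], [0.06, 2.93], [-2.69, 2.69]. Speed limits (rad/s): [2.22, 2.22, 2.79, 3.14, 3.14, 3.14].

## Interface

Orientations are given as a 3x3 rotation matrix whose columns are the frame's x, y, z axes.
In Python, from rig import readout, eyes, ticket gives the robot as it stands. The module is installed in compiled form; this text tells all that it offers.
- The arm moves only by the tool servo_tool, never from a script. Its argument "commands" is a list of rows, each a list of 3 entries, a list of its own where there are three numbers: the shift along the tool's x, y, z in m, then the turn about the tool's x in degrees, then the finger opening in m, from 0 to 0.0951. In form: [[[dx, dy, dz], spin, fingers], ...]. A call has 1 to 12 rows; each row is the pose to reach, as a shift and turn from the pose commanded when the call began, along the tool's axes at that moment; what a row does not reach only later rows make up. A row lasts 1/10 s, in which the tool goes at most 50 mm and 8.59 degrees, less where a joint would pass 70% of its speed; a pose out of reach is approached as far as the arm can. A call with a gripper value outside its range is refused whole. The fingers move at their own pace and stop on an object; "grip_force" is the grip in N (left out, the last holds). Time passes only in rows, so rows that repeat a pose let the fingers close. It gives the time, the measured TCP pose, the force and the opening at its end, in the units of the state.
- readout.get_obs(): the state, without advancing time (a new reading comes with each control period).
- eyes.capture(name): name is "side" or "top"; returns the picture (420x560x3 uint8, red, green, blue); there is no depth.
- eyes.calibration(name): a dict with "fx", "fy", "cx", "cy" (pixels), "R" (3x3) and "t" (3): a world point X has camera coordinates R X + t. Camera axes: x right, y down, z forward; pixel columns grow to the right and rows downward; lengths in m; the calibration is good to about 2 mm. A picture is of the moment at which its call begins. calibration takes no time and is no camera call.
- ticket.job_done(): hands the job in, once; it reports no verdict.
The state is a dict: "clock": time; "q": joint angles; "dq": joint speeds; "joint_torque": joint torques, N m; "eef_pos": TCP position; "tool_rot": TCP orientation; "contact_force": force on the tool from outside, world axes, zero at the start; "ft_torque": the same for the moment, N m; "opening": opening from 0.0 (shut) to 1.0 (fully open).
Only numpy, scipy, OpenCV 4.12 (cv2) and the standard library are available. Lean on these libraries where they do the work, as an engineer would, in place of code of your own. Each camera call takes 0.05 s, during which the arm holds its last target. There are 200 camera calls.

## Working session

There is one attempt and no reset: what is moved stays moved. The work goes in short steps, Python scripts to look and compute and a tool call to move; the robot and the scene stay as the last step left them, time stands still between calls to the robot, and variables do not carry over. Pictures are saved under pics/ and viewed, about 8 in all and at most 12, crops included, and the job is handed in when it is done.

Besides the shell and the picture viewer there is one more tool, called as name(argument=value, ...) on one line, values as JSON. servo_tool: Moves the arm, as the interface text tells. Its arguments: {"type":"object","properties":{"commands":{"type":"array","items":{"type":"array"}},"grip_force":{"type":"number"}},"required":["commands"]}

```bash
mkdir -p pics
python3 - <<'E'
from rig import readout, eyes
import cv2,numpy as np
np.set_printoptions(precision=4,suppress=True)
for n in("side","top"):
    im=eyes.capture(n); cv2.imwrite(f"pics/{n}0.png",im[:,:,::-1]); print(n,eyes.calibration(n))
o=readout.get_obs();print(o["clock"],o["eef_pos"],o["tool_rot"],o["opening"])
E
```

```text
side {'fx': 502.783502137374, 'fy': 502.783502137374, 'cx': 284.08008495101217, 'cy': 212.73164377416148, 'R': array([[-0.998 , -0.0626, -0.0062],
       [-0.029 ,  0.5451, -0.8379],
       [ 0.0559, -0.836 , -0.5458]]), 't': array([0.4754, 0.0993, 1.1952])}
top {'fx': 452.7431103384085, 'fy': 452.7431103384085, 'cx': 286.8072377864343, 'cy': 202.02745866850717, 'R': array([[-0.0115, -0.9997, -0.0221],
       [-0.9934,  0.0139, -0.1142],
       [ 0.1144,  0.0207, -0.9932]]), 't': array([0.0134, 0.481 , 1.0428])}
0.1 [ 0.1605 -0.6038  0.2141] [[-0.0002  0.2569 -0.9664]
 [ 0.001  -0.9664 -0.2569]
 [-1.     -0.001  -0.0001]] 0.9979585747147912
```

View pics/side0.png

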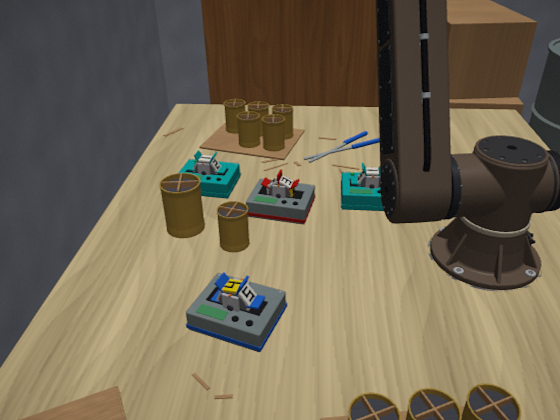

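View pics/top0.png

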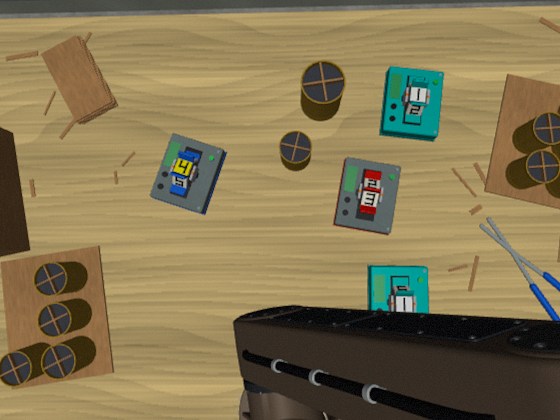

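Run:
```python
import cv2,numpy as np
t=cv2.imread("pics/top0.png")[148:242,325:410];s=cv2.imread("pics/side0.png")[165:225,240:322]
a=cv2.resize(t,None,fx=5,fy=5,interpolation=cv2.INTER_CUBIC);b=cv2.resize(s,None,fx=4.6,fy=4.6,interpolation=cv2.INTER_CUBIC)
H=max(a.shape[0],b.shape[0]);o=np.zeros((H,a.shape[1]+b.shape[1],3),np.uint8)
o[:a.shape[0],:a.shape[1]]=a;o[:b.shape[0],a.shape[1]:]=b
print(o.shape);cv2.imwrite("pics/c1.png",o)
```

```text
(470, 802, 3)
```

View pics/c1.png

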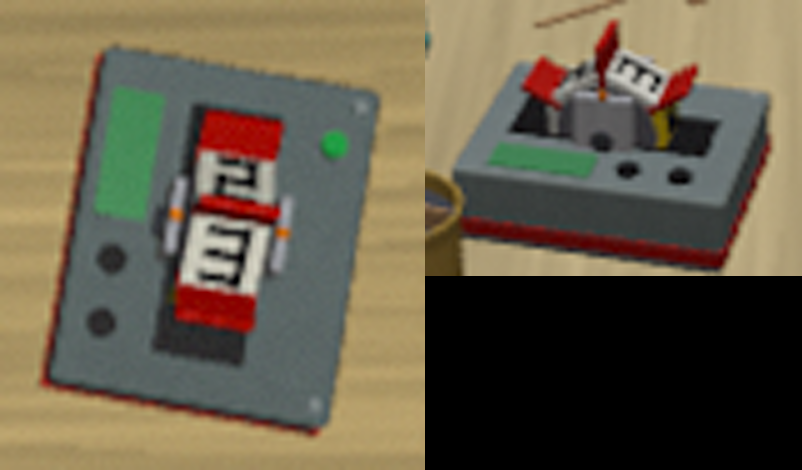

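```bash
cat > h.py <<'E'
import numpy as np,cv2
from rig import readout,eyes
from scipy.optimize import least_squares
np.set_printoptions(precision=4,suppress=True)
def proj(n,X):
    c=eyes.calibration(n);P=np.atleast_2d(X)@c["R"].T+c["t"]
    return np.c_[c["fx"]*P[:,0]/P[:,2]+c["cx"],c["fy"]*P[:,1]/P[:,2]+c["cy"]]
def world(p,L):
    x,y,a=p[:3];L=np.atleast_2d(L);c,s=np.cos(a),np.sin(a)
    return np.c_[x+c*L[:,0]-s*L[:,1],y+s*L[:,0]+c*L[:,1],L[:,2]]
def tip(q,k,y=0):
    a=q+np.pi/6+k*np.pi/3;return [.056*np.sin(a),y,.056+.056*np.cos(a)]
def totool(p,L):  # local target -> shift in tool axes now, and spin (deg) to point tool z along -counter x
    o=readout.get_obs();R=o["tool_rot"];d=R.T@(world(p,L)[0]-o["eef_pos"])
    zt=R.T@np.array([-np.cos(p[2]),-np.sin(p[2]),0]);return d,np.degrees(np.arctan2(-zt[1],zt[2]))
E
python3 - <<'E'
from h import *
C=[[.08,.065],[.08,-.065],[-.08,-.065],[-.08,.065]];C=[c+[.05] for c in C]
T=np.array([[346,157.4],[400.6,167],[390,233.6],[335,224]]);S=np.array([[246.5,201.5],[260.7,179],[315,185.7],[305.2,210]])
PT=np.array([[360,190.8],[381.5,194.6]]) # orange pointers, top view
def f(v):
    p=v[:4];L=np.array(C);L[:,2]=v[4];W=world(p,L)
    return np.r_[(proj("top",W)-T).ravel(),(proj("side",W)-S).ravel(),(proj("top",world(p,[[0,.0245,.086],[0,-.0245,.086]]))-PT).ravel()]
for b in([0,1,2,3,4],):
    r=least_squares(f,[.6,-.1,-.17,0,.05]);print(r.x,r.fun)
p=r.x[:3]
def g(q):
    k=np.argmin([abs(((q[0]+np.pi/6+j*np.pi/3)+np.pi)%(2*np.pi)-np.pi) for j in range(6)])
    return np.r_[(proj("side",world(p,[tip(q[0],-2),tip(q[0],-3)]))-[[280.2,171],[297.6,180.7]]).ravel(),(proj("top",world(p,[tip(q[0],-2)]))-[[372.4,190.0]]).ravel()]
r=least_squares(g,[1.5]);print(r.x,np.degrees(r.x),r.fun)
print(totool(p,[-.02,0,.22]),readout.get_obs()["q"])
E
```

```text
[ 0.493  -0.1816 -0.1919  0.1553  0.0445] [-0.0842 -0.5259  0.3786 -0.5713  0.3824  0.3519 -0.5383 -0.115  -0.4011
  0.7477 -0.1935 -0.3469  1.0984 -0.2046  0.6765  0.2846 -0.0691 -0.1361
  0.2054 -0.0935]
[1.6524] [94.677] [-0.0881  0.324   1.2798  0.9159  0.6656 -1.0649]
(array([-0.0055, -0.3313, -0.4118]), np.float64(25.88370903384643)) [-1.4166  0.4915  1.5594 -0.      1.0917 -0.1056]
```

servo_tool(commands=[[[0,-0.331,-0.412],25.9,0],[[0,-0.331,-0.412],25.9,0],[[0,-0.331,-0.412],25.9,0],[[0,-0.331,-0.412],25.9,0],[[0,-0.331,-0.412],25.9,0],[[0,-0.331,-0.412],25.9,0],[[0,-0.331,-0.412],25.9,0],[[0,-0.331,-0.412],25.9,0],[[0,-0.331,-0.412],25.9,0],[[0,-0.331,-0.412],25.9,0],[[0,-0.331,-0.412],25.9,0],[[0,-0.331,-0.412],25.9,0]], grip_force=20)

```text
clock: 1.3
eef_pos: [0.4752, -0.1756, 0.2144]
tool_rot: [[-0.0, -0.187, -0.982], [0.0, -0.982, 0.187], [-1.0, -0.0, 0.0]]
contact_force: [-1.5, -0.3, 0.2]
opening: 0.05
```

Run:
```python
from h import *
p=[.493,-.1816,-.1919]
print(totool(p,[-.02,0,.15]));o=readout.get_obs();print(o["clock"],o["eef_pos"],o["opening"])
ims=[cv2.resize(eyes.capture(n)[:,:,::-1][a:a+160,b:b+160],None,fx=2.5,fy=2.5) for n,a,b in(("top",110,290),("side",80,200))]
cv2.imwrite("pics/c2.png",np.hstack(ims))
```

```text
(array([0.0644, 0.0026, 0.0013]), np.float64(0.20576223511245093))
1.3 [ 0.4752 -0.1756  0.2144] 0.050353282766741704
```

View pics/c2.png

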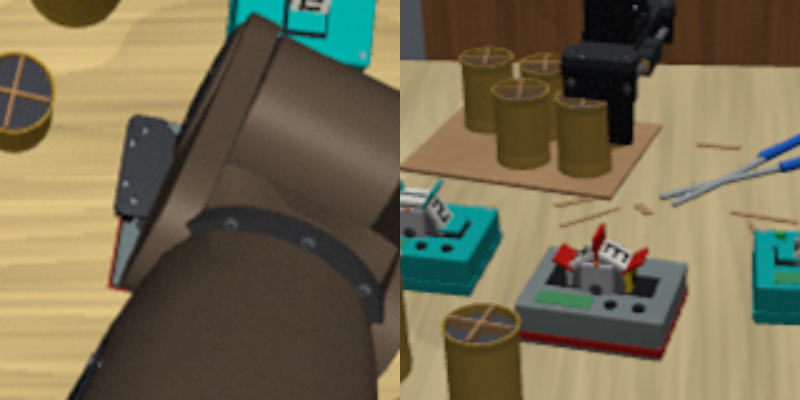

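servo_tool(commands=[[[0.04,0.0025,0.001],0,0],[[0.08,0.0025,0.001],0,0],[[0.105,0.0025,0.001],0,0],[[0.1165,0.0025,0.001],0,0],[[0.1165,0.0025,0.001],0,0],[[0.1165,0.0025,-0.006],0,0],[[0.1165,0.0025,-0.013],0,0],[[0.1165,0.0025,-0.02],0,0],[[0.1165,0.0025,-0.027],0,0],[[0.1165,0.0025,-0.034],0,0],[[0.1165,0.0025,-0.034],0,0]])

```text
clock: 2.5
eef_pos: [0.5077, -0.1875, 0.0983]
tool_rot: [[0.001, -0.191, -0.982], [-0.001, -0.982, 0.191], [-1.0, 0.0, -0.001]]
contact_force: [0.7, -0.2, 0.8]
opening: 0.007
```

servo_tool(commands=[[[0,0,0.003],0,0],[[-0.04,0,0.003],0,0],[[-0.04,0,0.03],0,0],[[-0.04,0,0.063],0,0],[[-0.04,0,0.063],0,0],[[-0.04,0,0.063],0,0]])

```text
clock: 3.1
eef_pos: [0.4447, -0.1754, 0.1386]
tool_rot: [[0.001, -0.192, -0.981], [-0.001, -0.981, 0.192], [-1.0, 0.0, -0.001]]
contact_force: [-0.4, 0.2, 0.3]
opening: 0.003
```

Run:
```python
from h import *
p=[.493,-.1816,-.1919]
print(totool(p,[-.048,0,.097]));o=readout.get_obs();print(o["clock"],o["eef_pos"],o["opening"])
cv2.imwrite("pics/c3.png",cv2.resize(eyes.capture("side")[:,:,::-1][130:220,235:325],None,fx=6,fy=6,interpolation=cv2.INTER_CUBIC))
for d in(110,120,130,150):
    q=np.radians(d);print(d,[proj("side",world(p,[tip(q,k)]))[0] for k in(-2,-3)])
```

```text
(array([ 0.0416, -0.0031, -0.0006]), np.float64(-0.04759650729966645))
3.1 [ 0.4447 -0.1754  0.1386] 0.002934176320029446
110 [array([274.7513, 171.764 ]), array([295.1669, 177.4768])]
120 [array([271.5381, 172.7605]), array([292.1984, 175.2366])]
130 [array([268.6674, 174.279 ]), array([288.9078, 173.4519])]
150 [array([264.2844, 178.6549]), array([281.7962, 171.4658])]
```

View pics/c3.png

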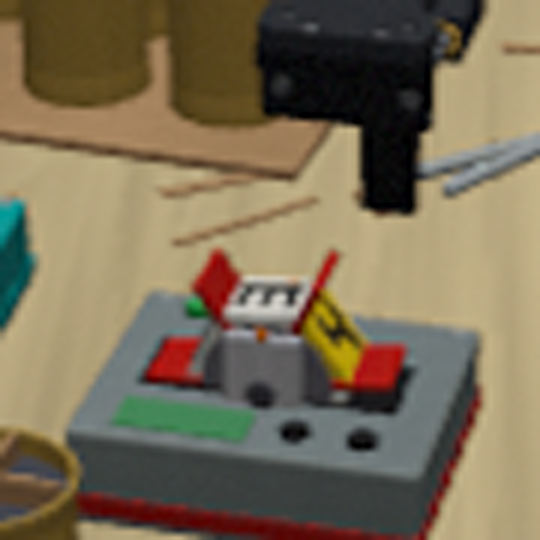

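servo_tool(commands=[[[0.02,-0.003,-0.0005],0,0],[[0.041,-0.003,-0.0005],0,0],[[0.041,-0.003,-0.0005],0,0],[[0.041,-0.003,-0.01],0,0],[[0.041,-0.003,-0.017],0,0],[[0.041,-0.003,-0.024],0,0],[[0.041,-0.003,-0.031],0,0],[[0.041,-0.003,-0.038],0,0],[[0.041,-0.003,-0.045],0,0],[[0.041,-0.003,-0.052],0,0],[[0.041,-0.003,-0.057],0,0],[[0.041,-0.003,-0.057],0,0]])

```text
clock: 4.35
eef_pos: [0.502, -0.1833, 0.097]
tool_rot: [[0.0, -0.191, -0.982], [-0.0, -0.982, 0.191], [-1.0, 0.0, -0.001]]
contact_force: [0.3, 0.1, -0.4]
opening: 0.007
```

Run:
```python
from h import *
p=[.493,-.1816,-.1919]
print(totool(p,[.0102,0,.097]));o=readout.get_obs();print(o["clock"],o["contact_force"])
cv2.imwrite("pics/c4.png",cv2.resize(eyes.capture("side")[:,:,::-1][160:220,240:320],None,fx=8,fy=8,interpolation=cv2.INTER_CUBIC))
for d in(170,175,180,185):
    q=np.radians(d);print(d,[(proj("side",world(p,[tip(q,k,.018)]))[0]-[240,160])*8 for k in(-3,-4)])
```

```text
(array([ 0.   ,  0.   , -0.001]), np.float64(-0.013914446349910362))
4.35 [ 0.2879  0.1471 -0.3937]
170 [array([263.2049, 119.832 ]), array([428.2894, 166.1771])]
175 [array([249.9328, 123.2737]), array([416.6507, 156.7057])]
180 [array([237.2593, 127.8116]), array([404.2611, 148.0811])]
185 [array([225.2824, 133.4041]), array([391.2209, 140.3747])]
```

View pics/c4.png

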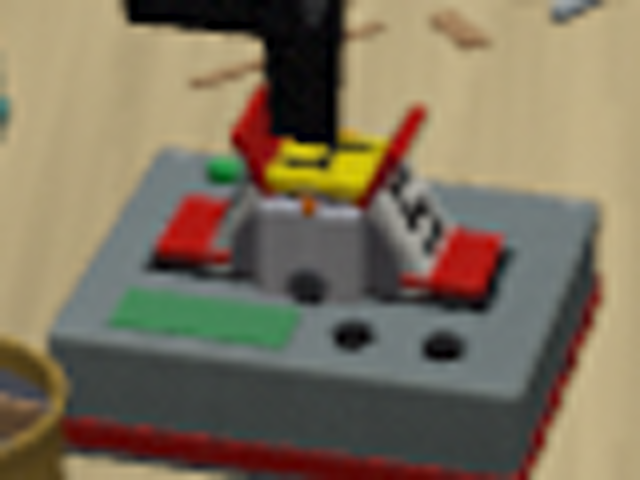

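servo_tool(commands=[[[0,0,0.004],0,0],[[-0.04,0,0.004],0,0],[[-0.09,0,0.004],0,0],[[-0.12,0.03,0.004],0,0],[[-0.12,0.08,0.004],0,0],[[-0.12,0.13,0.004],0,0],[[-0.12,0.18,0.004],0,0],[[-0.12,0.23,0.004],0,0],[[-0.12,0.27,0.004],0,0],[[-0.12,0.27,0.004],0,0],[[-0.12,0.27,0.004],0,0]])

```text
clock: 5.5
eef_pos: [0.445, -0.4477, 0.2167]
tool_rot: [[-0.0, -0.193, -0.981], [0.001, -0.981, 0.193], [-1.0, -0.001, 0.001]]
contact_force: [0.2, 1.1, 0.5]
opening: 0.005
```

Run:
```python
from h import *
p=[.493,-.1816,-.1919]
a=np.mean([eyes.capture("top").astype(float) for _ in range(4)],0).astype(np.uint8)[:,:,::-1]
b=np.mean([eyes.capture("side").astype(float) for _ in range(4)],0).astype(np.uint8)[:,:,::-1]
cv2.imwrite("pics/topF.png",a);cv2.imwrite("pics/sideF.png",b)
A=cv2.resize(a[165:225,340:400],None,fx=6.5,fy=6.5,interpolation=cv2.INTER_CUBIC);B=cv2.resize(b[160:220,250:310],None,fx=6.5,fy=6.5,interpolation=cv2.INTER_CUBIC)
cv2.imwrite("pics/c5.png",np.hstack([A,B]))
for d in(175,180,185):
    q=np.radians(d);print(d,"top",[(proj("top",world(p,[tip(q,k)]))[0]-[340,165])*6.5 for k in(-3,-4)],"side",[(proj("side",world(p,[tip(q,k,.018)]))[0]-[250,160])*6.5+[390,0] for k in(-3,-4)])
print(readout.get_obs()["clock"])
```

```text
175 top [array([221.3417, 102.4722]), array([192.6229, 265.9834])] side [array([528.0704, 100.1599]), array([663.5287, 127.3234])]
180 top [array([222.2442,  91.0746]), array([195.8268, 253.1539])] side [array([517.7732, 103.847 ]), array([653.4621, 120.3159])]
185 top [array([222.8573,  80.5331]), array([198.968 , 239.7727])] side [array([508.042 , 108.3909]), array([642.867 , 114.0544])]
5.9
```

View pics/c5.png

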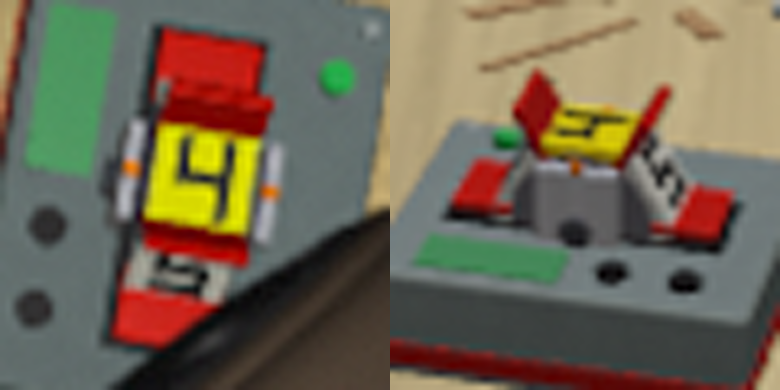

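```bash
cat > fit.py <<'E'
from h import *
p=[.493,-.1816,-.1919];S=4
def rotp(a,r,t,y): return [r*np.sin(a)+t*np.cos(a),y,.056+r*np.cos(a)-t*np.sin(a)]
def render(n,q,off,dx,dy,h,w):
    F=[]
    for k in range(6):
        a=q-k*np.pi/3;c=.034*np.tan(np.pi/6)
        F.append((2 if k==3 else 1,[rotp(a,.034,s*c,y) for s,y in((-1,-.018),(1,-.018),(1,.018),(-1,.018))]))
        b=a+np.pi/6;P=lambda r,t,y:rotp(b,r,t*.003,y*.018)
        for s in(-1,1):
            F.append((3,[P(.034,s,-1),P(.056,s,-1),P(.056,s,1),P(.034,s,1)]))
            F.append((3,[P(.034,-1,s),P(.056,-1,s),P(.056,1,s),P(.034,1,s)]))
        F.append((3,[P(.056,-1,-1),P(.056,1,-1),P(.056,1,1),P(.056,-1,1)]))
    for s in(-1,1):
        for y in(.022,.027): F.append((1,[[-.022,s*y,.05],[.022,s*y,.05],[.022,s*y,.080],[.015,s*y,.086],[-.015,s*y,.086],[-.022,s*y,.08]]))
    c=eyes.calibration(n);im=np.zeros((h*S,w*S),np.uint8);L=[]
    for col,f in F:
        W=world(p,f);
        L.append(((W@c["R"].T+c["t"])[:,2].mean(),col,proj(n,W)))
    for _,col,u in sorted(L,key=lambda z:-z[0]):
        cv2.fillConvexPoly(im,np.round(((u-off+[dx,dy]+.5)*S-.5)).astype(np.int32),int(col))
    return [cv2.resize((im==v).astype(np.float32),(w,h),interpolation=cv2.INTER_AREA) for v in(2,3)]
def masks(im):
    x=im.astype(float)/255;b,g,r=x[...,0],x[...,1],x[...,2];m=x.max(2)+1e-6
    yel=np.clip((np.minimum(r,g)-b)/m*1.2-.15,0,1)*(abs(r-g)/m<.3); red=np.clip((r-np.maximum(g,b))/m*1.3-.2,0,1)
    return yel,red
for n,y0,y1,x0,x1 in(("top",168,205,352,385),("side",166,200,255,306)):
    o=cv2.imread(f"pics/{n}F.png")[y0:y1,x0:x1];Y,Rd=masks(o)
    if n=="side": Y=Y*(np.arange(y0,y1)[:,None]>174)
    R=[]
    for d in np.arange(172,189,1.):
        e=[]
        for dx in np.arange(-1.5,1.6,.5):
            for dy in np.arange(-1.5,1.6,.5):
                y,r=render(n,np.radians(d),[x0,y0],dx,dy,y1-y0,x1-x0);e.append((((r-Rd)**2).sum()+(((y-Y)**2).sum() if n=="top" else 0),dx,dy))
        R.append((d,)+min(e))
    print(n);print(np.array(R))
E
python3 fit.py
```

```text
Traceback (most recent call last):
  File "fit.py", line 35, in <module>
    y,r=render(n,np.radians(d),[x0,y0],dx,dy,y1-y0,x1-x0);e.append((((r-Rd)**2).sum()+(((y-Y)**2).sum() if n=="top" else 0),dx,dy))
        ~~~~~~^^^^^^^^^^^^^^^^^^^^^^^^^^^^^^^^^^^^^^^^^^^
  File "fit.py", line 19, in render
    L.append(((W@c["R"].T+c["t"])[:,2].mean(),col,proj(n,W)))
                                                  ~~~~^^^^^
  File "h.py", line 6, in proj
    c=eyes.calibration(n);P=np.atleast_2d(X)@c["R"].T+c["t"]
ValueError: time passes only in moves, steps and waits
```

```bash
sed -i 's/^np.set_printoptions.*/&\nfrom functools import lru_cache\ncal=lru_cache(None)(lambda n:eyes.calibration(n))/; s/c=eyes.calibration(n)/c=cal(n)/' h.py fit.py; time python3 fit.py
```

```text
top
[[172.     168.8767  -0.5     -1.5   ]
 [173.     157.8485  -0.5     -1.    ]
 [174.     147.718   -0.5     -1.    ]
 [175.     139.2267  -0.5     -0.5   ]
 [176.     128.975   -0.5     -0.5   ]
 [177.     121.9078  -0.5     -0.5   ]
 [178.     114.6776  -0.5      0.    ]
 [179.     111.6986  -0.5      0.    ]
 [180.     110.4695  -0.5      0.    ]
 [181.     109.8641  -0.5      0.    ]
 [182.     108.6435  -0.5      0.    ]
 [183.     116.067   -0.5      0.    ]
 [184.     126.6425  -0.5      0.    ]
 [185.     133.1109  -0.5      0.5   ]
 [186.     141.086   -0.5      1.    ]
 [187.     147.8266  -0.5      1.    ]
 [188.     158.0844  -0.5      1.5   ]]
side
[[172.     147.7777  -1.5     -1.5   ]
 [173.     138.7598  -1.5     -1.    ]
 [174.     125.1542  -1.5     -0.5   ]
 [175.     110.5811  -1.5      0.    ]
 [176.      95.4516  -1.5      0.    ]
 [177.      70.7327  -1.5      0.5   ]
 [178.      62.6862  -1.5      0.5   ]
 [179.      58.7989  -1.5      0.5   ]
 [180.      57.9083  -1.       0.5   ]
 [181.      53.6579  -1.       0.5   ]
 [182.      61.4213  -1.       0.5   ]
 [183.      73.4288  -1.       1.    ]
 [184.      78.326   -0.5      0.5   ]
 [185.      90.2398  -0.5      1.    ]
 [186.     103.3305   0.       1.    ]
 [187.     116.1016   0.       1.    ]
 [188.     128.4931   0.5      0.5   ]]
real	0m15.517s
user	0m14.817s
sys	0m0.129s
```

```bash
python3 -c "
from rig import ticket,readout
print(readout.get_obs()['clock']);ticket.job_done()"
```

```text
5.9
the job is handed in; nothing more can be done
```

The red counter's wheel now shows 4 on the yellow flat, squarely on top and in line with the orange pointers. I handed the job in at 5.9 s.

- **What I did:** I used the closed fingertip on two of the ribs, one after the other. The first push took the wheel from about 95° to 125° and the second took it to about 180°. I then backed off, lifted and moved the arm away to the side.
- **Wheel angle:** Matching a model of the wheel to the final pictures gave a best fit of about 181–182° from the top camera and 181° from the side camera. The target is 180°. Each fit is good to about 2°, and the top one was nearly flat from 179° to 182°.
- **Forces:** The forces reported at the end of each move stayed under 2 N.
- **Not checked at the end:** I did not measure the blue counter or the tin again. The arm's path did not go near either of them.
- **One failed check:** The first run of the angle fit stopped because it read the camera calibration too many times. I stored the calibration and it then ran normally.

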